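Set the flight simulator's levers for take-off

TASK

Set the home flight simulator for take-off. First bring the flap lever (the single lever with the flat paddle) back to the long half-way mark on top of its housing, where it stands upright; then push the right throttle forward until it stands at the same angle as the left throttle. Do not move the left throttle or the coffee mug, and let go of everything at the end.

Things in the scene. Friction and masses are not known exactly. Their poses are not given: they have to be found in the camera images.
- flap (a joint): Angle of the flap lever, rad: 0 upright (over the long half-way mark), positive leaning forward (away from the robot), negative leaning back towards the robot; stops at -0.7 and +0.7. It starts leaning forward (0.35 to 0.6). It has no spring: friction (about 1 N at the grip) holds it where it is left.
- throttle_left (a joint): Angle of the left throttle lever, rad: 0 upright, positive leaning forward; stops at -0.7 and +0.7. It starts leaning somewhat forward (0.05 to 0.4) and must stay as it is. Held by friction, about 1 N at the grip.
- throttle_right (a joint): Angle of the right throttle lever (-y side as seen from the robot), same meaning, range and friction as the left one; starts leaning back (-0.5 to -0.3).
- flap_grip (a point): Centre of the flap lever's black flat paddle: 12 mm thick fore and aft, 36 mm wide, 46 mm long along the lever; on an aluminium stem 9 mm thick. 125 mm from the hinge; turns with the lever, z along the lever outward, y along the hinge.
- flap_hinge (a point): Fixed point on the flap lever's hinge axis, 50 mm above the desk, in a grey half-round housing (130 mm fore and aft, 84 mm wide, its arched top 50 mm round the hinge, so 100 mm high). x points level forward, the way the lever leans at positive angles; y to the left along the hinge; z up. The housing is fixed to the desk; the white bar across the crest of its arch is the half-way mark.
- throttle_left_grip (a point): Centre of the left throttle's black T-bar: a cylinder 26 mm in diameter, 44 mm long along the hinge direction, on an aluminium stem 9 mm thick. 125 mm from its hinge; turns with the lever, z along the lever outward, y along the hinge.
- throttle_right_grip (a point): Centre of the right throttle's T-bar, the same as the left one and 84 mm beside it.
- throttle_right_hinge (a point): Fixed point on the throttles' common hinge axis at the right lever, 50 mm above the desk, in a grey half-round housing (130 mm fore and aft, 156 mm wide, 100 mm high) that holds both throttles. x points level forward, the way the levers lean at positive angles; y to the left; z up. The housing is fixed to the desk and may stand left or right of the flap housing.
- mug_center (a point): Centre, half-way up (47 mm above the desk), of the white coffee mug with a thin red band: 82 mm in diameter, 94 mm high, with a handle at the back. Stands loose on the desk behind the gap between the two lever housings.
Mind the look-alikes: they are no part of the job. What is shaped like the part that bears flap but yellow is not meant.

How it is judged:
By the outcome, as a careful person would: the job done as asked, in the order asked, and still so for the second after the job is handed in, with the robot touching nothing.
It also fails if it takes over 48 s, if anything falls off the work surface, if the arm or the gripper's body presses on something with over 40 N, if the wrist force passes 120 N, or if a joint passes its speed limit or range.

ROBOT

A 6-joint arm with a two-finger parallel gripper is mounted at the origin on a cart in front of the work surface, level with it; the furniture and walls round the work are solid. World frame = base frame: x ahead of the robot, y to its left, z up, the work surface at z = 0. Lengths are in mm, angles in rad, forces in N, time in s.
With the tool pointing down it reaches from about 275 to 1000 mm from the base axis. Payload 8.4 kg.
Tool frame: the origin (TCP) lies on the centre line of the jaws, within the pads' length; the fingertips stand 25 mm ahead of it and the grasp point (between the pads) lies 6 mm ahead of it (r.tip_extent is the z of the fingertips in the tool frame, in mm); z points along the fingers, y is the line along which they close (so a half turn about z gives the same grasp; the last joint's range is limited). The gripper opens to 85 mm and grips with 20 to 120 N. Pads are 22 mm wide; open, the fingers measure 114 mm over their backs; the gripper's body (76 mm by 85 mm) begins 54 mm behind the grasp point. The pads swing forward as they close: fully open they stand 13 mm farther back than shut.
Start: joints at [1.125, 0.353, 1.633, -0, 1.155, -0.002], TCP at [268.358, 564.457, 256.281] pointing down, gripper open.
Joint ranges: [-2.63, 2.63], [-0.92, 2.1], [0.06, 2.66], [-1.3, 4.44], [0, 2.69], [-3.02, 3.02]. Speed limits (rad/s): [2.22, 2.22, 2.79, 3.14, 3.14, 3.14].

INTERFACE

Orientations are given as a unit quaternion [w, x, y, z].
In Python, from workcell import r gives the robot as it stands.
- The arm moves only by the tool jog_arm, never from a script. Its argument "rows" is text: rows parted by semicolons, each of 5 numbers parted by spaces: the shift along the tool's x, y, z each as a share of 0.02 m, from -1 to 1, then the turn about the tool's z as a share of 6 degrees, from -1 to 1, then the finger opening in mm, from 0 to 85.4. In form: tx ty tz twist gripper; .... A call has 1 to 12 rows; each row shifts and turns the commanded pose from where the row before left it, along the tool's axes as they then stand; what a row does not reach is not made up. A row lasts 1/12 s, in which the tool goes at most 41.7 mm and 7.16 degrees, less where a joint would pass 70% of its speed; a pose out of reach is approached as far as the arm can. A call with a number of a shift or a turn outside -1 to 1 is refused whole. A call with a gripper value outside its range is refused whole. The fingers move at their own pace and stop on an object; "grip_force" is the grip in N (left out, the last holds). Time passes only in rows, so rows that do not move let the fingers close. It gives the time, the measured TCP pose, the force, the opening and the grip force at its end, in the units of the state.
- r.state(): the state, without advancing time (a new reading comes with each control period).
- r.read_camera(name): name is "scene" or "side" or "wrist"; returns a dict with "pixels" (480x640x3 uint8, red, green, blue), "mtx" (3x3 intrinsics, pixels), "eye" and "rotation" of the camera in the world; the wrist camera has in their place "tool_from_camera" (4x4, takes a point from camera to tool coordinates, whose origin is the TCP and whose axes are the flange's). Camera axes: x right, y down, z forward; pixel columns grow to the right and rows downward; lengths in mm; the calibration is good to about 2 mm. The wrist camera is an equidistant fisheye: a pixel r from the principal point sees the ray r / f radians off the axis. A picture is of the moment at which its call begins: read the wrist's pose just before it. There is no depth.
- r.sign_off(): hands the job in; it is judged then, once.
Trained networks look in a picture, given as the dict that the camera call returned (one of the last four; its "shot" number tells which), for a name from the list of things; names that differ only in an ending like _2 or _b are one class to them, and where a whole thing is asked for, a point or a joint stands for the part that bears it (a point fixed in the world has none). Each returns a list of dicts, best first, with "confidence" (0 to 1); they miss things now and then, are a little off and sometimes report something else, mostly with a low value. They report only what shows in the picture. A call takes as long as a camera call. They do not tell look-alikes from the thing itself.
- r.search_frame(name, picture): "at" ([x, y, z] in mm, in world coordinates, good to about 4 mm: the middle of the surface that is visible of it).
- r.cut_out(name, picture): "region" (480x640 bool, what is visible of it).
The state is a dict: "time_s": time; "joint_positions": joint angles; "joint_velocities": joint speeds; "tau": joint torques, N m; "ee_pos": TCP position; "eef_rot": TCP orientation; "force": force on the tool from outside, world axes, zero at the start; "ft_torque": the same for the moment, N m; "gripper_width": opening from 0.0 (shut) to 1.0 (fully open); "grip_force": force on a finger pad.
Only numpy, scipy, OpenCV 4.12 (cv2) and the standard library are available. Lean on these libraries where they do the work, as an engineer would, in place of code of your own. Each camera call takes 0.05 s, during which the arm holds its last target. There are 200 camera calls.

## Working session

There is one attempt and no reset: what is moved stays moved. The work goes in short steps, Python scripts to look and compute and a tool call to move; the robot and the scene stay as the last step left them, time stands still between calls to the robot, and variables do not carry over. Pictures are saved under pics/ and viewed, at most 10 in all, crops included, and the job is handed in when it is done.

Besides the shell and the picture viewer there is one more tool, called after "Emit:" as name(argument=value, ...) on one line, values as JSON. jog_arm: Moves the arm, as the interface text tells. Its arguments: {"type":"object","properties":{"rows":{"type":"string"},"grip_force":{"type":"number"}},"required":["rows"]}

```bash
mkdir -p pics
python3 - <<'E'
from workcell import r
import cv2,numpy as np
s=r.state();print(s)
for c in("scene","side"):
    p=r.read_camera(c);cv2.imwrite(f"pics/{c}1.png",p["pixels"][:,:,::-1])
    print(c,p["mtx"].tolist(),p["eye"],p["rotation"])
    for n in("flap","flap_grip","throttle_left_grip","throttle_right_grip","mug_center"):
        print(n,[(np.round(d["at"]),round(d["confidence"],2)) for d in r.search_frame(n,p)])
E
```

```text
{'time_s': 0.0, 'joint_positions': array([ 1.12457035e+00,  3.53641157e-01,  1.63413721e+00,  3.59208369e-06,
        1.15519815e+00, -2.40466049e-03]), 'joint_velocities': array([ 1.17592592e-03, -1.71249782e-05,  2.98765170e-04, -1.15524301e-03,
       -8.86072664e-04, -9.97303395e-04]), 'tau': array([ 1.31099798e-03, -6.05240464e+01, -3.42079604e+01, -1.39061763e-04,
        9.13866417e-03,  1.09018313e-05]), 'ee_pos': array([268.18183966, 564.0485459 , 255.56470646]), 'eef_rot': array([-1.55514206e-04,  2.20094485e-01,  9.75478313e-01, -6.74231933e-04]), 'force': array([-0.68457705,  0.10667103,  1.12533422]), 'ft_torque': array([-0.04633425, -0.03783641, -0.0177379 ]), 'grip_force': 0.0, 'gripper_width': 1.0031648342399104}
scene [[471.2107898782983, 0.0, 320.76541018992083], [0.0, 471.2107898782983, 232.90521602546755], [0.0, 0.0, 1.0]] [-12.37573068 319.12286336 614.08504684] [ 0.24836288 -0.48262046  0.74151591 -0.39439514]
flap [(array([632., 127., 155.]), 0.94), (array([716., 263., 176.]), 0.8)]
flap_grip [(array([712., 265., 172.]), 0.9), (array([630., 126., 149.]), 0.89)]
throttle_left_grip [(array([ 523., -121.,  178.]), 0.95)]
throttle_right_grip [(array([ 468., -210.,  173.]), 0.75)]
mug_center [(array([699., -27.,  67.]), 0.77), (array([ 519., -124.,  174.]), 0.33)]
side [[555.5459440223188, 0.0, 320.1809953292103], [0.0, 555.5459440223188, 238.3424392901665], [0.0, 0.0, 1.0]] [ 497.23154153 -881.01145587  496.4465041 ] [-0.55218838  0.83107575 -0.05393081  0.03863363]
flap [(array([631., 113., 155.]), 0.95), (array([719., 262., 164.]), 0.67)]
flap_grip [(array([631., 118., 153.]), 0.61), (array([721., 256., 165.]), 0.53)]
throttle_left_grip [(array([ 527., -135.,  171.]), 0.79)]
throttle_right_grip [(array([ 475., -218.,  166.]), 0.59)]
mug_center [(array([719., -67.,  64.]), 0.75)]
```

View pics/scene1.png

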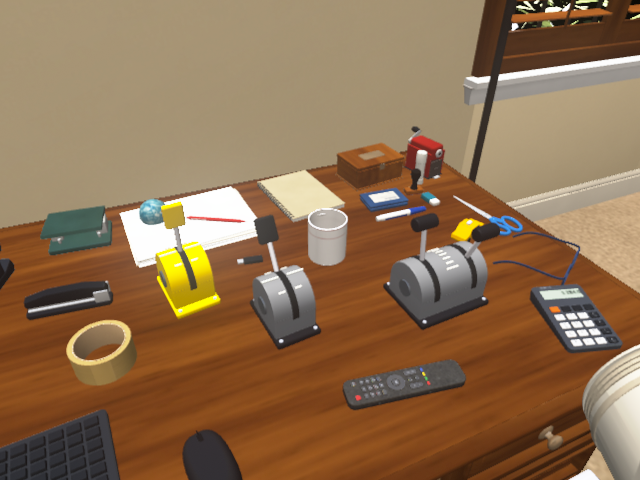

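View pics/side1.png

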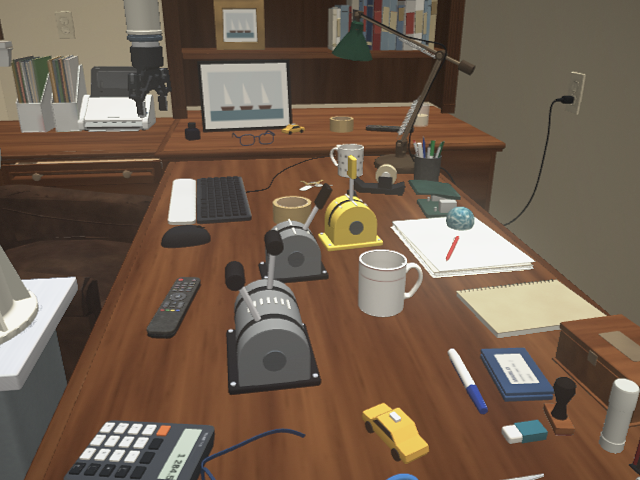

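Scene view: the grey flap lever's paddle is at (266,230), the yellow look-alike at (173,215), the left T-bar at (425,222), the right T-bar at (485,232) and the mug at (327,236). The side view agrees. Next I'll crop for the base-plate corners and get the masks.

Run:
```python
from workcell import r
import cv2,numpy as np,pickle
D={}
for c in("scene","side"):
    p=r.read_camera(c);D[c]=p
    for n in("flap","flap_grip","throttle_left_grip","throttle_right_grip","mug_center"):
        for d in r.cut_out(n,p):
            m=d["region"];v,u=np.nonzero(m);print(c,n,round(d["confidence"],2),"cen",u.mean().round(1),v.mean().round(1),"n",len(u),"box",u.min(),u.max(),v.min(),v.max())
pickle.dump(D,open("D.pkl","wb"))
a=D["scene"]["pixels"][200:350,240:500];b=D["side"]["pixels"][175:395,220:345]
cv2.imwrite("pics/cs.png",cv2.resize(a,None,fx=3,fy=3,interpolation=cv2.INTER_CUBIC)[:,:,::-1])
cv2.imwrite("pics/cd.png",cv2.resize(b,None,fx=2.7,fy=2.7,interpolation=cv2.INTER_CUBIC)[:,:,::-1])
```

```text
scene flap 0.91 cen 173.2 217.7 n 594 box 161 184 201 248
scene flap 0.63 cen 267.2 235.7 n 727 box 253 278 215 271
scene flap_grip 0.77 cen 267.4 235.4 n 746 box 253 278 215 270
scene flap_grip 0.69 cen 173.5 219.4 n 652 box 161 184 201 250
scene throttle_left_grip 0.79 cen 423.4 228.1 n 579 box 410 439 213 259
scene throttle_right_grip 0.68 cen 482.3 235.1 n 486 box 465 499 222 256
scene throttle_right_grip 0.55 cen 440.7 276.3 n 7045 box 384 499 214 328
scene mug_center 0.93 cen 326.8 235.7 n 1953 box 308 346 208 264
side flap 0.74 cen 351.6 173.9 n 265 box 348 356 155 200
side flap 0.73 cen 319.2 202.5 n 405 box 304 331 183 228
side flap_grip 0.93 cen 319.0 202.6 n 414 box 303 332 183 229
side flap_grip 0.58 cen 351.8 173.8 n 297 box 347 357 155 200
side throttle_left_grip 0.71 cen 272.7 251.0 n 525 box 265 282 231 287
side throttle_right_grip 0.74 cen 239.7 285.5 n 788 box 225 260 261 321
side mug_center 0.8 cen 384.4 282.2 n 3181 box 358 422 250 316
side mug_center 0.49 cen 267.4 332.6 n 9189 box 225 320 230 393
```

View pics/cs.png

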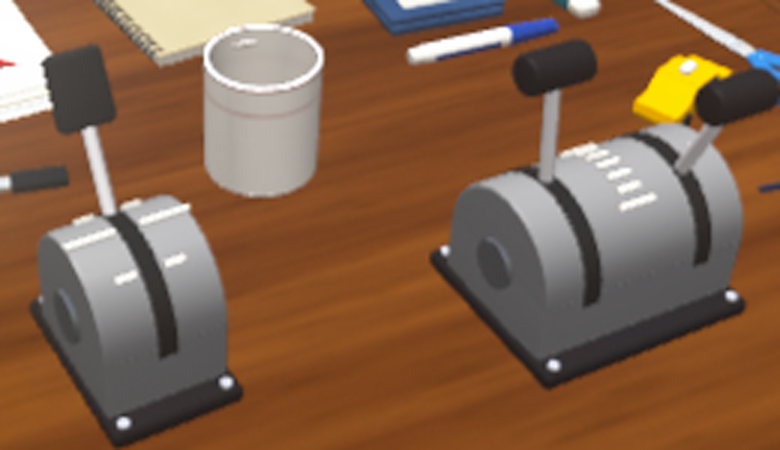

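View pics/cd.png

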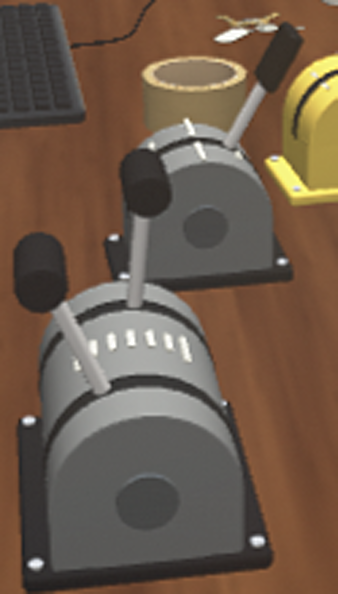

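```bash
cat > geo.py <<'E'
import numpy as np,pickle
from scipy.spatial.transform import Rotation as R
from scipy.optimize import least_squares
def proj(p,P):
    q=R.from_quat(np.roll(p["rotation"],-1)).inv().apply(np.atleast_2d(P)-p["eye"])
    k=p["mtx"];return np.c_[k[0,0]*q[:,0]/q[:,2]+k[0,2],k[1,1]*q[:,1]/q[:,2]+k[1,2]]
def W(h,yaw,P): return R.from_euler('z',yaw).apply(P)+[h[0],h[1],50]
E
python3 - <<'E'
from geo import *
D=pickle.load(open("D.pkl","rb"))
# params: fx fy fyaw fang  tx ty tyaw aL aR  mx my zs  wmark  disc
def L(a,y=0,d=125): return [d*np.sin(a),y,d*np.cos(a)]
def model(q):
    fx,fy,fyaw,fa,tx,ty,tyaw,aL,aR,mx,my,zs,wm,dc=q
    sc=lambda i,j,w:[i*(65+mx),j*(w/2+my),zs-50]
    F=lambda P:W((fx,fy),fyaw,[P])[0]; T=lambda P:W((tx,ty),tyaw,[P])[0]
    return [("scene",F([0,42+dc,0]),(262.3,305)),("scene",F([0,wm,50]),(261,282.3)),("scene",F([0,-wm,50]),(303.3,269)),
    ("scene",F(L(fa)),(267,230)),("scene",F(sc(-1,1,84)),(281,341.3)),("scene",F(sc(-1,-1,84)),(315.7,327.3)),
    ("side",F([0,-42-dc,0]),(296.3,259.4)),("side",F(sc(1,-1,84)),(324.1,272)),("side",F(sc(-1,-1,84)),(265.9,277.6)),("side",F(sc(-1,1,84)),(261.9,263.1)),
    ("side",F(L(fa)),(323.3,196.1)),("side",F([0,wm,50]),(288.1,220.2)),("side",F([0,-wm,50]),(294.8,232.4)),
    ("scene",T([0,78+dc,0]),(404.3,287.3)),("scene",T(sc(1,1,156)),(388.3,284)),("scene",T(sc(-1,1,156)),(424.7,322)),("scene",T(sc(-1,-1,156)),(484.3,299)),
    ("scene",T(L(aL,42)),(424.7,222.3)),("scene",T(L(aR,-42)),(487,232.3)),
    ("side",T([0,-78-dc,0]),(274.4,360.9)),("side",T(sc(-1,-1,156)),(233.3,383.9)),("side",T(sc(1,-1,156)),(315.6,375.4)),("side",T(sc(-1,1,156)),(230.4,331.3)),("side",T(sc(1,1,156)),(303.3,325.7)),
    ("side",T(L(aL,42)),(274.1,242.8)),("side",T(L(aR,-42)),(235.2,275.7))]
def res(q): return np.concatenate([(proj(D[c],P)[0]-uv) for c,P,uv in model(q)])
q0=[575,125,0.1,0.45,500,-170,-.1,.2,-.4,0,0,8,36,2]
s=least_squares(res,q0,loss="soft_l1");J=s.jac;cov=np.linalg.pinv(J.T@J)
for n,v,e in zip("fx fy fyaw fa tx ty tyaw aL aR mx my zs wm dc".split(),s.x,np.sqrt(np.diag(cov))):print(n,round(v,3),round(e,3))
print(np.round(res(s.x).reshape(-1,2),1).tolist())
q=s.x
print("flapgrip",W(q[:2],q[2],[L(q[3])]),"L",W(q[4:6],q[6],[L(q[7],42)]),"R",W(q[4:6],q[6],[L(q[8],-42)]))
np.save("q.npy",q)
E
```

```text
fx 576.955 0.715
fy 117.697 0.761
fyaw 0.077 0.014
fa 0.515 0.017
tx 518.433 0.665
ty -169.942 0.786
tyaw 0.04 0.009
aL 0.112 0.012
aR -0.383 0.012
mx -6.975 0.64
my -9.189 0.791
zs 12.282 0.731
wm 39.0 1.295
dc -1.114 1.177
[[-0.2, 0.1], [0.4, 0.3], [-0.2, -0.1], [-0.5, -1.0], [0.2, -0.3], [-0.2, 0.4], [-0.6, -0.3], [0.3, 0.3], [-0.4, 0.1], [-0.3, 0.2], [-0.2, -0.0], [0.5, -0.3], [0.4, 2.1], [0.1, -0.0], [0.3, -0.9], [-0.1, -0.5], [-0.5, -0.4], [-0.0, -0.6], [-1.1, -0.5], [0.2, 0.1], [-0.4, 0.6], [0.1, 0.5], [0.0, -0.0], [-1.4, -0.7], [-0.2, -0.5], [-0.8, -0.0]]
flapgrip [[638.36873321 122.46448277 158.76892068]] L [[ 530.69662862 -127.4230449   174.22065221]] R [[ 473.36162656 -213.75980369  165.92037491]]
```

Residuals are about 0.5 px and the heights are consistent. Plan: with the jaws lined up fore and aft, straddle each lever, drag it to its target and close centred on the target point. First I'll turn the tool.

Emit:
jog_arm(rows="0 0 -0.5 1 85; 0 0 -0.5 1 85; 0 0 0 1 85; 0 0 0 1 85; 0 0 0 1 85; 0 0 0 1 85; 0 0 0 1 85; 0 0 0 1 85; 0 0 0 1 85; 0 0 0 1 85; 0 0 0 0 85", grip_force=20)

```text
time_s: 2.12
ee_pos: [268.3, 564.4, 276.3]
eef_rot: [0.0, 0.68, 0.733, -0.0]
force: [-0.8, -0.4, 0.4]
gripper_width: 0.992
grip_force: 0.0
```

```bash
cat >> geo.py <<'E'
def tell(target,yaw):
    from workcell import r
    s=r.state();q=R.from_quat(np.roll(s["eef_rot"],-1));d=np.array(target)-s["ee_pos"]
    y=q.apply([0,1,0]);e=np.degrees(yaw-np.arctan2(y[1],y[0]))
    print("t",s["time_s"],"pos",s["ee_pos"].round(1),"shift(tool,/20mm)",(q.inv().apply(d)/20).round(2),"twist/6deg",round(-e/6,3),"tilt",q.apply([0,0,1]).round(3),"tip",r.tip_extent,"grip",s["gripper_width"],s["grip_force"],"F",s["force"].round(1))
q=np.load("q.npy")
def FL(u,v,z): p=W(q[:2],q[2],[[u,v,0]])[0];p[2]=z;return p
def TH(u,v,z): p=W(q[4:6],q[6],[[u,v,0]])[0];p[2]=z;return p
E
python3 -c "
from geo import *
tell(FL(60,0,260),q[2])"
```

```text
t 2.1167 pos [268.3 564.4 276.3] shift(tool,/20mm) [-23.42  16.71   0.81] twist/6deg -0.023 tilt [-0. -0. -1.] tip 25.0 grip 0.9924556196035713 0.0 F [-0.8 -0.4  0.4]
```

Emit:
jog_arm(rows="-0.97 0.7 0 0 85; -0.97 0.7 0 0 85; -0.97 0.7 0 0 85; -0.97 0.7 0 0 85; -0.97 0.7 0 0 85; -0.97 0.7 0 0 85; -0.97 0.7 0 0 85; -0.97 0.7 0 0 85; -0.97 0.7 0 0 85; -0.97 0.7 0 0 85; -0.97 0.7 0 0 85; -0.97 0.7 0 0 85")

```text
time_s: 3.12
ee_pos: [455.1, 344.8, 276.4]
eef_rot: [0.0, 0.677, 0.736, 0.0]
force: [0.1, 1.2, 0.2]
gripper_width: 0.992
grip_force: 0.0
```

Emit:
jog_arm(rows="-0.97 0.7 0 0 85; -0.97 0.7 0 0 85; -0.97 0.7 0 0 85; -0.97 0.7 0 0 85; -0.97 0.7 0 0 85; -0.97 0.7 0 0 85; -0.97 0.7 0 0 85; -0.97 0.7 0 0 85; -0.97 0.7 0 0 85; -0.97 0.7 0 0 85; -0.97 0.7 0 0 85; 0 0 0 0 85")

```text
time_s: 4.12
ee_pos: [627.2, 142.3, 276.2]
eef_rot: [0.001, 0.678, 0.735, 0.0]
force: [0.3, -0.7, -0.0]
gripper_width: 0.991
grip_force: 0.0
```

```bash
python3 -c "
from geo import *
tell(FL(60,0,171),q[2])
from workcell import r
import cv2
p=r.read_camera('side');cv2.imwrite('pics/side2.png',p['pixels'][:,:,::-1])"
```

```text
t 4.1167 pos [627.2 142.3 276.2] shift(tool,/20mm) [-1.03  0.39  5.26] twist/6deg 0.037 tilt [ 0.001 -0.001 -1.   ] tip 25.0 grip 0.9910968844532433 0.0 F [ 0.3 -0.7 -0. ]
```

View pics/side2.png

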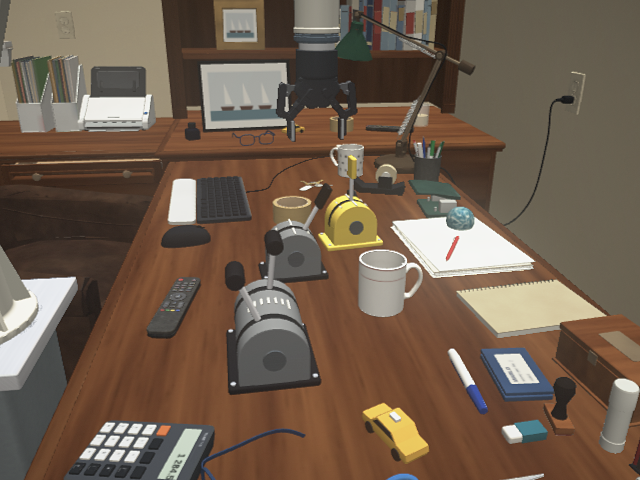

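The open jaws, with fingers at (292,130) and (341,130), straddle the grey paddle at (323,195) fore and aft, so I'm descending.

Emit:
jog_arm(rows="-0.5 0.2 0.8 0 85; -0.5 0.2 0.8 0 85; 0 0 0.8 0 85; 0 0 0.8 0 85; 0 0 0.8 0 85; 0 0 0.8 0 85; 0 0 0.4 0 85; 0 0 0 0 85")

```text
time_s: 4.83
ee_pos: [632.9, 126.5, 170.4]
eef_rot: [-0.001, 0.678, 0.735, -0.001]
force: [-0.5, -0.2, -0.4]
gripper_width: 0.997
grip_force: 0.0
```

```bash
python3 -c "
from geo import *
tell(FL(0,0,171),q[2])"
```

```text
t 4.8333 pos [632.9 126.5 170.4] shift(tool,/20mm) [-0.21 -2.82 -0.02] twist/6deg 0.042 tilt [-0.004 -0.    -1.   ] tip 25.0 grip 0.9970629139004025 0.0 F [-0.5 -0.2 -0.4]
```

Emit:
jog_arm(rows="-0.2 -0.25 0 0.04 85; 0 -0.3 0 0 85; 0 -0.3 0 0 80; 0 -0.3 0 0 75; 0 -0.3 0 0 70; 0 -0.3 0 0 65; 0 -0.3 0 0 60; 0 -0.3 0 0 55; 0 -0.3 0 0 50; 0 -0.17 0 0 45; 0 0 0 0 40; 0 0 0 0 35")

```text
time_s: 5.83
ee_pos: [578.3, 117.8, 172.2]
eef_rot: [-0.0, 0.68, 0.733, -0.0]
force: [0.4, -0.9, -1.4]
gripper_width: 0.409
grip_force: 0.0
```

```bash
python3 -c "
from geo import *
tell(FL(0,0,171),q[2])"
```

```text
t 5.8333 pos [578.3 117.8 172.2] shift(tool,/20mm) [ 0.   -0.07  0.06] twist/6deg -0.017 tilt [-0. -0. -1.] tip 25.0 grip 0.40888079918588577 0.0 F [ 0.4 -0.9 -1.4]
```

Now close gently, centred on the hinge plane.

Emit:
jog_arm(rows="0 -0.06 0 0 30; 0 0 0 0 25; 0 0 0 0 20; 0 0 0 0 16; 0 0 0 0 12; 0 0 0 0 11; 0 0 0 0 11; 0 0 0 0 11; 0 0 0 0 11; 0 0 0 0 11", grip_force=20)

```text
time_s: 6.67
ee_pos: [577.1, 117.7, 172.3]
eef_rot: [-0.0, 0.68, 0.733, -0.0]
force: [-2.1, 1.0, 4.4]
gripper_width: 0.139
grip_force: 19.7
```

```bash
python3 -c "
from geo import *
tell(FL(0,0,171),q[2])"
```

```text
t 6.6667 pos [577.1 117.7 172.3] shift(tool,/20mm) [ 0.   -0.01  0.06] twist/6deg -0.016 tilt [-0. -0. -1.] tip 25.0 grip 0.13938119816855038 19.677781462669373 F [-2.1  1.   4.4]
```

Emit:
jog_arm(rows="0 0 0 0 20; 0 0 0 0 30; 0 0 0 0 40; 0 0 0 0 50; 0 0 0 0 60; 0 0 -0.5 0 60; 0 0 -0.8 0 60; 0 0 -0.8 0 70; 0 0 -0.8 0 85; 0 0 -0.8 0 85; 0 0 -0.8 0 85; 0 0 -0.3 0 85")

```text
time_s: 7.67
ee_pos: [578.4, 117.9, 271.4]
eef_rot: [0.001, 0.68, 0.733, 0.002]
force: [0.5, -0.5, 0.4]
gripper_width: 0.996
grip_force: 0.0
```

```bash
python3 -c "
from geo import *
tell(TH(-46,-42,266),q[6])"
```

```text
t 7.6667 pos [578.4 117.9 271.4] shift(tool,/20mm) [-16.14  -6.45   0.24] twist/6deg 0.344 tilt [ 0.004  0.001 -1.   ] tip 25.0 grip 0.9964186733106307 0.0 F [ 0.5 -0.5  0.4]
```

Emit:
jog_arm(rows="-0.95 -0.38 0 0.34 85; -0.95 -0.38 0 0 85; -0.95 -0.38 0 0 85; -0.95 -0.38 0 0 85; -0.95 -0.38 0 0 85; -0.95 -0.38 0 0 85; -0.95 -0.38 0 0 85; -0.95 -0.38 0 0 85; -0.95 -0.38 0 0 85; -0.95 -0.38 0 0 85; -0.95 -0.38 0 0 85; -0.95 -0.38 0 0 85")

```text
time_s: 8.67
ee_pos: [495.5, -114.8, 268.4]
eef_rot: [-0.0, 0.693, 0.721, 0.0]
force: [0.3, -0.8, 0.4]
gripper_width: 0.994
grip_force: 0.0
```

Emit:
jog_arm(rows="-0.95 -0.38 0 0 85; -0.95 -0.38 0 0 85; -0.95 -0.38 0 0 85; -0.95 -0.38 0 0 85; -0.95 -0.38 0 0 85; 0 0 0 0 85; 0 0 0 0 85")

```text
time_s: 9.25
ee_pos: [461.5, -211.0, 268.3]
eef_rot: [-0.0, 0.694, 0.72, 0.0]
force: [0.8, 0.1, 0.4]
gripper_width: 0.993
grip_force: 0.0
```

```bash
python3 -c "
from geo import *
tell(TH(-46,-42,171),q[6])
from workcell import r
import cv2
A=[]
for c in ('scene','side'):
    p=r.read_camera(c);P=p['pixels']
    print(c,'pred upright paddle',proj(p,W(q[:2],q[2],[[0,0,125]])))
    for d in r.cut_out('flap_grip',p): v,u=np.nonzero(d['region']);print(d['confidence'],u.mean(),v.mean())
    a=P[190:330,220:430] if c=='scene' else P[160:300,215:425]
    A.append(cv2.resize(a,(600,400),interpolation=cv2.INTER_CUBIC)[:,100:500])
cv2.imwrite('pics/chk.png',np.hstack(A)[:,:,::-1])"
```

```text
t 9.25 pos [ 461.5 -211.   268.3] shift(tool,/20mm) [-0.16  0.62  4.86] twist/6deg -0.015 tilt [-0.  0. -1.] tip 25.0 grip 0.9934054650985708 0.0 F [0.8 0.1 0.4]
scene pred upright paddle [[281.11726342 239.60643299]]
0.65 284.48238255033556 296.70176174496646
0.58 280.3775351014041 242.5600624024961
side pred upright paddle [[291.19878555 189.92191787]]
0.71 351.6959706959707 174.0732600732601
0.67 292.00289855072464 198.90144927536232
```

View pics/chk.png

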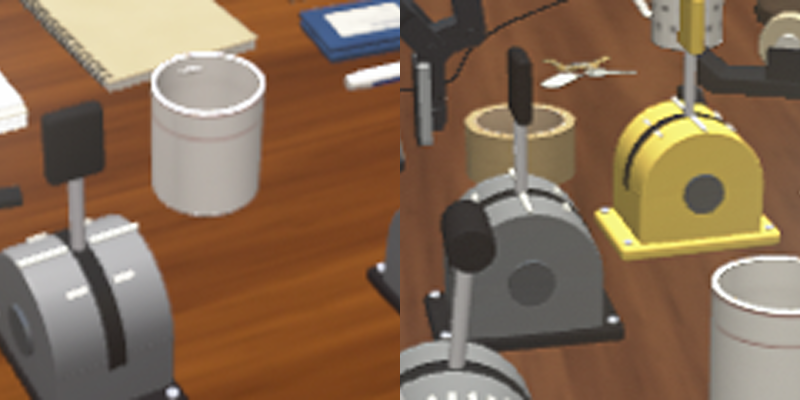

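The flap paddle stands over the long mark, at scene (281,240) against a predicted (281,240) and side (292,190) against (291,190). Now the right throttle.

Emit:
jog_arm(rows="-0.16 0.6 0.2 0 85; 0 0 0.7 0 85; 0 0 0.8 0 85; 0 0 0.8 0 85; 0 0 0.8 0 85; 0 0 0.8 0 85; 0 0 0.7 0 85; 0 0 0 0 85")

```text
time_s: 10.12
ee_pos: [473.4, -212.1, 169.5]
eef_rot: [-0.002, 0.693, 0.721, -0.001]
force: [-0.6, -1.0, -0.4]
gripper_width: 0.995
grip_force: 0.0
```

```bash
python3 -c "
from geo import *
tell(TH(125*np.sin(q[7]),-42,173),q[6])"
```

```text
t 10.1167 pos [ 473.4 -212.1  169.5] shift(tool,/20mm) [-0.09  3.03 -0.19] twist/6deg 0.012 tilt [-0.004  0.002 -1.   ] tip 25.0 grip 0.9950459626999096 0.0 F [-0.6 -1.  -0.4]
```

Emit:
jog_arm(rows="-0.1 0.25 -0.1 0 85; 0 0.3 -0.1 0 85; 0 0.3 -0.1 0 80; 0 0.3 0 0 75; 0 0.3 0 0 70; 0 0.3 0 0 65; 0 0.3 0 0 60; 0 0.3 0 0 55; 0 0.3 0 0 50; 0 0.25 0 0 50; 0 0.1 0 0 45; 0 0 0 0 45")

```text
time_s: 11.12
ee_pos: [534.7, -212.7, 178.2]
eef_rot: [0.0, 0.693, 0.721, 0.0]
force: [-0.1, 0.5, -0.1]
gripper_width: 0.526
grip_force: 0.0
```

```bash
python3 -c "
from geo import *
tell(TH(125*np.sin(q[7]),-42,176),q[6])"
```

```text
t 11.1167 pos [ 534.7 -212.7  178.2] shift(tool,/20mm) [ 0.07 -0.03  0.11] twist/6deg 0.006 tilt [ 0. -0. -1.] tip 25.0 grip 0.5262298641907522 0.0 F [-0.1  0.5 -0.1]
```

Emit:
jog_arm(rows="0 -0.03 0 0 40; 0 0 0 0 36; 0 0 0 0 32; 0 0 0 0 28; 0 0 0 0 25; 0 0 0 0 25; 0 0 0 0 25; 0 0 0 0 25", grip_force=20)

```text
time_s: 11.78
ee_pos: [533.4, -212.8, 178.4]
eef_rot: [-0.0, 0.693, 0.721, -0.0]
force: [-1.2, 0.7, 1.6]
gripper_width: 0.295
grip_force: 18.0
```

Emit:
jog_arm(rows="0 0 0 0 28; 0 0 0 0 36; 0 0 0 0 45; 0 0 0 0 60; 0 0 0 0 75; 0 0 -0.4 0 80; 0 0 -0.8 0 85; 0 0 -0.8 0 85; 0 0 -0.8 0 85; 0 0 -0.8 0 85; 0 0 -0.8 0 85; 0 0 -0.8 0 85")

```text
time_s: 12.78
ee_pos: [533.4, -212.8, 283.8]
eef_rot: [0.0, 0.693, 0.721, 0.0]
force: [0.9, -0.2, 0.6]
gripper_width: 0.996
grip_force: 0.0
```

Emit:
jog_arm(rows="0 0 -0.8 0 85; 0 -0.7 -0.8 0 85; 0 -0.8 -0.5 0 85; 0 -0.8 0 0 85; 0 -0.8 0 0 85; 0 -0.8 0 0 85; 0 -0.8 0 0 85; 0 -0.5 0 0 85; 0 0 0 0 85; 0 0 0 0 85")

```text
time_s: 13.62
ee_pos: [429.7, -217.1, 324.9]
eef_rot: [0.001, 0.693, 0.721, 0.0]
force: [0.6, 0.4, -0.2]
gripper_width: 0.995
grip_force: 0.0
```

```bash
python3 -c "
from geo import *
from workcell import r
import cv2
A=[];s=r.state();print(s['time_s'],s['ee_pos'],s['force'])
for c in ('scene','side'):
    p=r.read_camera(c);P=p['pixels']
    for a in (q[7]-.05,q[7],q[7]+.05): print(c,'pred L,R',proj(p,W(q[4:6],q[6],[[125*np.sin(a),y,125*np.cos(a)] for y in (42,-42)])).round(1).tolist())
    a=P[205:305,390:510] if c=='scene' else P[220:330,215:347]
    A.append(cv2.resize(a,(400,333),interpolation=cv2.INTER_CUBIC))
cv2.imwrite('pics/chk2.png',np.hstack(A)[:,:,::-1])"
```

```text
13.6167 [ 429.7323897  -217.12285131  324.88728192] [ 0.61948587  0.38565995 -0.21955903]
scene pred L,R [[427.0, 223.3], [465.3, 212.1]]
scene pred L,R [[424.7, 221.7], [462.9, 210.7]]
scene pred L,R [[422.4, 220.4], [460.5, 209.5]]
side pred L,R [[269.7, 242.3], [275.3, 266.8]]
side pred L,R [[273.9, 242.3], [280.0, 266.8]]
side pred L,R [[278.2, 242.6], [284.6, 267.1]]
```

View pics/chk2.png

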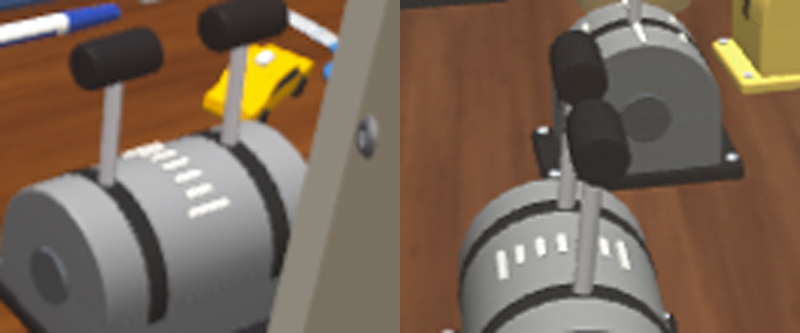

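Both T-bars match the common-angle prediction within about 1 px (roughly 0.015 rad): scene L (425,222) and R (463,212), side L (274,242) and R (281,266). The arm is clear and the gripper is open, so I'm handing in.

```bash
python3 -c "
from workcell import r
print(r.sign_off())"
```

```text
the job is handed in; nothing more can be done
None
```

The job is handed in after about 14 s of robot time: the flap lever stands upright on its long half-way mark and the right throttle matches the left one, each to within about 0.015 rad by my camera measurements. I left the left throttle and the mug alone, and the gripper is open and clear of everything.

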